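# Find the hidden socket in the index rail and seat the locating pin

## Task

Draw the orange-knobbed locating pin out of its grey stand and fit it into the aluminium index rail: somewhere along the rail's slot is an unmarked round socket, so rest the tip lightly on the slot floor, slide it along until it drops in, then push the pin fully home, upright with its steel collar flush on the rail, and let go. Press gently, always below 25 N, and do not disturb the pot, vial, dish and marker standing around.

Things in the scene. Friction and masses are not known exactly. Their poses are not given: they have to be found in the camera images.
- rail_slot (a point): Centre of the rail's slot at top-face level. The slot runs along y: 67 mm long, 17 wide, 4 deep, with a flat dark steel floor. On its centre line, up to 25 mm either way from the middle, a blind socket 13.5 mm across and 24 deep lies in the floor, closed by a flush plug of the same steel, not to be told by eye, that gives way to 0.4 N (0.7 N when fully down, less than the pin's weight).
- pin_grip (a point): Locating pin, 75 mm tall, 100 to 160 g, upright in its stand: square orange knob 22 x 22 x 44 mm (sides along the pin's x, y), then a steel collar 26 mm across and 5 thick, then a steel shank 12 mm across and 26 long, its lowest 8 mm tapering to a flat tip 4 mm across. The point is the knob's centre, 27 mm above the collar's underside, 53 mm above the tip; z runs up the pin.
- pin_collar (a point): Centre of the underside of the pin's collar, 26 mm above the tip; z runs up the pin.
- pin_stand_hole0 (a point): Centre of the mouth of the hole in the pin's stand, a fixed grey plastic block 56 x 56 mm and 50 mm high; the hole is 14 mm in diameter and 30 mm deep, and the pin's collar rests on the block's top.
- pot_mid (a point): Specimen pot with red cap, 46 mm in diameter, 57 mm high, a bystander; the point is its centre.
- vial_mid (a point): Small vial with amber cap, 25 mm in diameter, 60 mm high, a bystander; the point is its centre.
- dish_mid (a point): Petri dish, 58 mm in diameter, 13 mm high, a bystander; the point is its centre.
- marker_mid (a point): Black marker pen lying on the bench, 126 mm long (its y axis), 13 mm thick, a bystander; the point is its centre.
- rail: Index rail: aluminium block with black end plates, on four rubber feet fixed to the bench, 174 mm long (y), 70 mm wide (x), 44 mm high; origin at the centre of its underside, z up. A fully seated pin's collar rests on its top face. Its sprung deck gives straight down about 1 mm per 5 N, 7 mm at most. More than 25 N between pin and rail damages it.
- pin: The same locating pin; origin at the centre of its flat tip, z up the pin.
There are look-alikes about, which are no part of the job. What is shaped like the pin but turquoise is not meant.

How it is judged:
On the way:
1. the pin is drawn clear of its stand, upright (z of pin_collar in the frame of pin_stand_hole0 above 0.03 m and angle between pin_collar's own z axis and vertical below 0.5 rad), for 0.1 s.
At the end, for the whole second after the job is handed in: The pin stands in the rail's socket: upright within 0.08 rad, the collar's underside within 2 mm of the rail's top face, within 5 mm of the slot's centre line and 32 mm of its middle (angle between pin_collar's own z axis and vertical below 0.08 rad and z of pin_collar in the frame of rail_slot between -0.002 and 0.002 m and x of pin_collar in the frame of rail_slot between -0.005 and 0.005 m and y of pin_collar in the frame of rail_slot between -0.032 and 0.032 m); the robot touches nothing.
It fails at once if the pin presses on the rail with more than 25 N (contact force between pin and rail above 25 N).
It fails at once if the pot is moved more than 15 mm (distance of pot_mid from where it was at the start of the episode above 0.015 m).
It fails at once if the vial is moved more than 15 mm (distance of vial_mid from where it was at the start of the episode above 0.015 m).
It fails at once if the dish is moved more than 15 mm (distance of dish_mid from where it was at the start of the episode above 0.015 m).
It fails at once if the marker is moved more than 15 mm (distance of marker_mid from where it was at the start of the episode above 0.015 m).
It also fails if it takes over 67 s, if anything falls off the work surface, if the arm or the gripper's body presses on something with over 40 N, if the wrist force passes 120 N, or if a joint passes its speed limit or range.

## Robot

A 6-joint arm with a two-finger parallel gripper is mounted at the origin on a cart in front of the work surface, level with it; the furniture and walls round the work are solid. World frame = base frame: x ahead of the robot, y to its left, z up, the work surface at z = 0. Lengths are in m, angles in rad, forces in N, time in s.
With the tool pointing down it reaches from about 0.35 to 1 m from the base axis. Payload 7.1 kg.
Tool frame: the origin (TCP) lies at the centre of the arm's flange, where the gripper is bolted on; the fingertips stand 173 mm ahead of it and the grasp point (between the pads) lies 155 mm ahead of it; x points along the fingers, z is the direction in which the jaws open and shut, and the axes are right-handed (so a half turn about x gives the same grasp; the last joint's range is limited). The gripper opens to 85 mm and grips with 20 to 120 N. Pads are 22 mm wide; open, the fingers measure 114 mm over their backs; the gripper's body (76 mm by 85 mm) begins 54 mm behind the grasp point. The pads swing forward as they close: fully open they stand 13 mm farther back than shut.
Start: joints at [-1.329, 0.423, 1.63, -0, 1.089, -0.019], TCP at [0.161, -0.604, 0.405] pointing down, gripper open.
Joint ranges: [-3, 3], [-0.9, 2.11], [0.09, 2.58], [-1.31, 4.45], [0.11, 2.69], [-2.54, 2.54]. Speed limits (rad/s): [2.39, 2.39, 3.01, 3.14, 3.14, 3.14].

## Interface

Orientations are given as a rotation vector (axis times angle).
In Python, from station import monitor, vision, finish_job gives the robot as it stands.
- The arm moves only by the tool arm_command, never from a script. Its argument "increments" is a list of rows, each a list of 4 numbers: the shift along the tool's x, y, z in m, then the turn about the tool's x in rad. In form: [[dx, dy, dz, twist], ...]. A call has 1 to 10 rows; each row is the pose to reach, as a shift and turn from the pose commanded when the call began, along the tool's axes at that moment; what a row does not reach only later rows make up. A row lasts 1/12 s, in which the tool goes at most 41.7 mm and 7.16 degrees, less where a joint would pass 70% of its speed; a pose out of reach is approached as far as the arm can. A call with a gripper value outside its range is refused whole. "gripper" is the opening, from 0 (shut) to 1 (fully open), set as the call begins (left out, the last holds). The fingers move at their own pace and stop on an object; "force" is the grip in N (left out, the last holds). Time passes only in rows, so rows that repeat a pose let the fingers close. It gives the time, the measured TCP pose, the force and the opening at its end, in the units of the state.
- monitor.read_state(): the state, without advancing time (a new reading comes with each control period).
- vision.read_camera(name): name is "side" or "top" or "wrist"; returns a dict with "pixels" (400x640x3 uint8, red, green, blue), "fovy" (degrees; the focal length in pixels is half the picture's height over the tangent of half this angle, whatever the lens; pixels are square), "cx", "cy" (the principal point, pixels), "eye" and "attitude" of the camera in the world; the wrist camera has in their place "mount" (4x4, takes a point from camera to tool coordinates, whose origin is the TCP and whose axes are the tool frame's). Camera axes: x right, y down, z forward; pixel columns grow to the right and rows downward; lengths in m; the calibration is good to about 2 mm. The wrist camera is an equidistant fisheye: a pixel r from the principal point sees the ray r / f radians off the axis. A picture is of the moment at which its call begins: read the wrist's pose just before it. There is no depth.
- finish_job(): hands the job in, once; it reports no verdict.
The state is a dict: "clock": time; "q": joint angles; "joint_velocities": joint speeds; "joint_efforts": joint torques, N m; "tcp_pos": TCP position; "tcp_rot": TCP orientation; "wrist_force": force on the tool from outside, world axes, zero at the start; "ft_torque": the same for the moment, N m; "width": finger opening in m.
Only numpy, scipy, OpenCV 4.12 (cv2) and the standard library are available. Lean on these libraries where they do the work, as an engineer would, in place of code of your own. Each camera call takes 0.05 s, during which the arm holds its last target. There are 200 camera calls.

## Working session

There is one attempt and no reset: what is moved stays moved. The work goes in short steps, Python scripts to look and compute and a tool call to move; the robot and the scene stay as the last step left them, time stands still between calls to the robot, and variables do not carry over. Pictures are saved under pics/ and viewed, about 8 in all and at most 12, crops included, and the job is handed in when it is done.

Besides the shell and the picture viewer there is one more tool, called after "Request:" by a JSON object that holds its "fn" and its "kwargs", one argument or row to a line. arm_command: Moves the arm, as the interface text tells. Its arguments: {"type":"object","properties":{"increments":{"type":"array"},"gripper":{"type":"number"},"force":{"type":"number"}},"required":["increments"]}

```bash
mkdir -p pics; cat > h.py <<'E'
import numpy as np, cv2
from scipy.spatial.transform import Rotation as R
from station import monitor, vision, finish_job
def cam(n,save=None):
    s=monitor.read_state(); c=vision.read_camera(n); c['s']=s
    c['f']=200/np.tan(np.radians(c['fovy'])/2)
    if n=='wrist':
        M=np.array(c['mount']); Rt=R.from_rotvec(s['tcp_rot']).as_matrix()
        c['R']=Rt@M[:3,:3]; c['o']=Rt@M[:3,3]+s['tcp_pos']
    else:
        a=np.array(c['attitude']); c['R']=a if a.shape==(3,3) else R.from_rotvec(a).as_matrix(); c['o']=np.array(c['eye'])
    c['n']=n
    if save: cv2.imwrite('pics/'+save,c['pixels'][:,:,::-1])
    return c
def ray(c,u,v):
    x,y=u-c['cx'],v-c['cy']
    if c['n']=='wrist':
        r=np.hypot(x,y)+1e-9; t=r/c['f']; d=np.array([x/r*np.sin(t),y/r*np.sin(t),np.cos(t)])
    else: d=np.array([x,y,c['f']])/c['f']
    return c['R']@d
def onz(c,u,v,z):
    d=ray(c,u,v); return c['o']+d*(z-c['o'][2])/d[2]
def proj(c,p):
    q=c['R'].T@(np.array(p)-c['o'])
    if c['n']=='wrist':
        r=np.hypot(q[0],q[1])+1e-9;t=np.arctan2(r,q[2])*c['f'];return c['cx']+q[0]/r*t,c['cy']+q[1]/r*t
    return c['cx']+c['f']*q[0]/q[2],c['cy']+c['f']*q[1]/q[2]
def cross(c1,p1,c2,p2):
    a,b=ray(c1,*p1),ray(c2,*p2)
    t=np.linalg.lstsq(np.stack([a,-b],1),c2['o']-c1['o'],rcond=None)[0]
    A,B=c1['o']+a*t[0],c2['o']+b*t[1]; return (A+B)/2,np.linalg.norm(A-B)
def blobs(c,lo,hi,amin=30):
    h=cv2.cvtColor(c['pixels'],cv2.COLOR_RGB2HSV); m=cv2.inRange(h,np.array(lo),np.array(hi))
    n,_,st,ce=cv2.connectedComponentsWithStats(m)
    return m,[(st[i].tolist(),ce[i].round(1).tolist()) for i in range(1,n) if st[i][4]>=amin]
E
python3 - <<'E'
from h import *
for n in ('top','side'):
    c=cam(n,n+'0.png'); print(n,c['o'],c['R'].round(3).tolist(),c['f'],c['cx'],c['cy'])
    print('or',blobs(c,(5,140,90),(22,255,255))[1]); print('tq',blobs(c,(80,100,60),(100,255,255))[1])
s=monitor.read_state();print(s)
print(R.from_rotvec(s['tcp_rot']).as_matrix().round(3))
E
```

```text
top [ 0.32288978 -0.24566088  0.95606052] [[0.024, -0.978, 0.207], [-1.0, -0.024, 0.005], [0.0, -0.207, -0.978]] 478.38137057732365 321.92035313707095 205.08038385825353
or [([283, 135, 8, 8, 55], [286.6, 138.7]), ([347, 227, 14, 15, 113], [353.2, 234.4]), ([528, 325, 12, 14, 78], [532.7, 331.2])]
tq [([396, 226, 19, 20, 228], [404.4, 235.9])]
side [0.50170478 0.64734404 0.57121684] [[-1.0, 0.026, -0.013], [0.024, 0.482, -0.876], [-0.017, -0.876, -0.482]] 498.67629510924945 314.15678948323495 208.786453335651
or [([0, 36, 17, 50, 507], [5.5, 65.3]), ([324, 186, 12, 23, 230], [329.5, 197.8]), ([75, 211, 21, 23, 332], [85.0, 221.6]), ([229, 237, 11, 10, 80], [234.0, 241.3])]
tq [([312, 180, 14, 22, 158], [318.6, 188.1]), ([34, 293, 58, 46, 586], [66.8, 316.5]), ([89, 298, 8, 15, 36], [92.6, 305.3]), ([9, 310, 34, 27, 275], [26.5, 323.3])]
{'clock': 0.1, 'q': array([-1.32899388e+00,  4.23769973e-01,  1.63065090e+00, -2.38693323e-05,
        1.08857118e+00, -1.89729613e-02]), 'joint_velocities': array([-3.86010663e-04, -8.48697931e-04, -2.95206451e-03,  2.77391025e-04,
       -5.88144717e-04,  3.20639061e-05]), 'joint_efforts': array([-2.11136103e-04, -5.58423829e+01, -2.82444620e+01, -3.29019440e-05,
        3.00027910e-03,  5.29635173e-06]), 'tcp_pos': array([ 0.1611185 , -0.60360035,  0.40400511]), 'tcp_rot': array([ 1.01584868,  1.32248501, -1.01442078]), 'wrist_force': array([ 0.27522304, -0.69479871,  0.27698092]), 'ft_torque': array([-0.03379778, -0.01230685,  0.03664665]), 'width': 0.0852364974570007}
[[-0.     0.966  0.258]
 [ 0.001  0.258 -0.966]
 [-1.     0.    -0.001]]
```

View pics/top0.png

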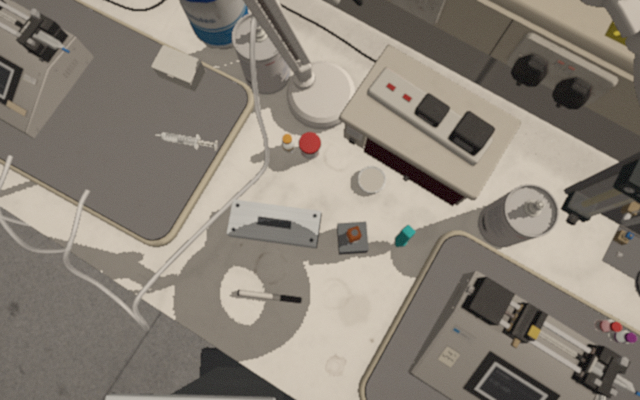

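View pics/side0.png

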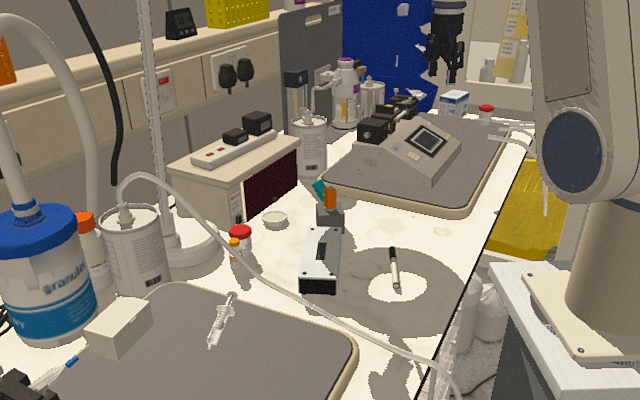

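Top view: the rail is at (275,223) with its dark slot. The marker is at (267,296), the vial at (287,139), the pot at (310,143) and the dish at (370,180). Pin candidates are the orange knob at (353,234) on the grey stand, turquoise at (404,236) (excluded by colour), and small orange spots at (287,139), the vial cap, and (533,331), instrument trim. I'll take the orange one in the stand and confirm it in a crop.

```bash
python3 - <<'E'
from h import *
t=cam('top');s=cam('side')
p,g=cross(t,(353.2,234.4),s,(329.5,197.8));print('pin',p,g, onz(t,353.2,234.4,.09))
p,g=cross(t,(404.4,235.9),s,(318.6,188.1));print('tq',p,g)
h=cv2.cvtColor(t['pixels'],cv2.COLOR_RGB2GRAY)
m=np.zeros_like(h);m[205:235,250:300]=(h[205:235,250:300]<75)*255
ct=max(cv2.findContours(m,0,2)[0],key=cv2.contourArea);r=cv2.minAreaRect(ct);b=cv2.boxPoints(r);print(r)
q=np.array([onz(t,*x,.044) for x in b]);print('slot',q.round(4).tolist(),q.mean(0))
for n,u,z in (('vial',(287,139),.06),('pot',(310,143),.057),('dish',(370,180),.013),('mk1',(235,293),.006),('mk2',(301,299),.006)):print(n,onz(t,*u,z).round(3))
a=cv2.resize(t['pixels'][180:270,220:430],None,fx=3.8,fy=3.8,interpolation=2)
b=cv2.resize(s['pixels'][170:300,220:430],None,fx=1.9,fy=1.9,interpolation=2)
b=cv2.copyMakeBorder(b,0,0,0,a.shape[1]-b.shape[1],0)
cv2.imwrite('pics/crop.png',np.vstack([a,b])[:,:,::-1])
E
```

```text
pin [ 0.45462887 -0.30056217  0.07550766] 0.00017058288750913743 [ 0.45254478 -0.29967028  0.09      ]
tq [ 0.46684291 -0.40153999  0.04729908] 0.01675144224432921
((273.822509765625, 222.6348876953125), (33.23784637451172, 6.8006978034973145), 7.765166282653809)
slot [[0.4757, -0.1162, 0.044], [0.4889, -0.1173, 0.044], [0.4817, -0.1815, 0.044], [0.4684, -0.1802, 0.044]] [ 0.478666   -0.14881524  0.044     ]
vial [ 0.644 -0.169  0.06 ]
pot [ 0.638 -0.214  0.057]
dish [ 0.577 -0.337  0.013]
mk1 [ 0.344 -0.075  0.006]
mk2 [ 0.336 -0.205  0.006]
```

View pics/crop.png

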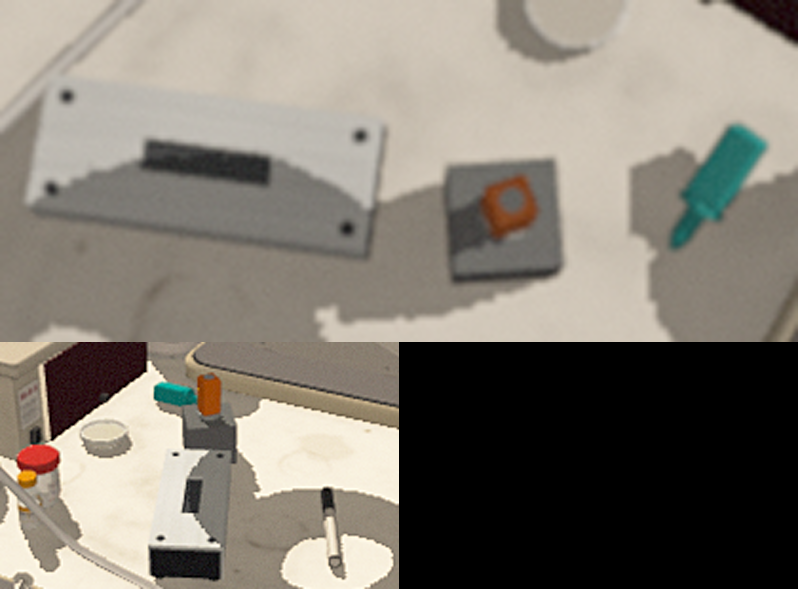

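The crop confirms it: the orange-knobbed pin stands upright in the grey stand. The turquoise one lies on the bench behind it. I'll move above the pin.

Request:
{"fn": "arm_command", "kwargs": {
  "increments": [
    [0,0.03,-0.018,0],
    [0,0.066,-0.04,0],
    [0,0.1,-0.06,0],
    [0,0.134,-0.081,0],
    [0,0.168,-0.102,0],
    [0,0.202,-0.122,0],
    [0,0.236,-0.143,0],
    [0,0.27,-0.163,0],
    [0,0.304,-0.184,0],
    [0,0.325,-0.196,0]
  ],
  "gripper": 1
}}

```text
clock: 1.03
tcp_pos: [0.4264, -0.328, 0.4047]
tcp_rot: [1.014, 1.322, -1.013]
wrist_force: [0.1, 0.0, 0.9]
width: 0.0855
```

Request:
{"fn": "arm_command", "kwargs": {
  "increments": [
    [0,0.018,-0.011,0],
    [0,0.036,-0.022,0],
    [0,0.036,-0.022,0],
    [0,0.036,-0.022,0]
  ]
}}

```text
clock: 1.37
tcp_pos: [0.4542, -0.2994, 0.4046]
tcp_rot: [1.013, 1.323, -1.013]
wrist_force: [0.1, 0.6, 0.2]
width: 0.0857
```

```bash
python3 - <<'E'
from h import *
c=cam('wrist','w1.png');print(c['s']['tcp_pos'],c['f'],R.from_rotvec(c['s']['tcp_rot']).as_matrix().round(3).tolist(),c['s']['wrist_force'])
m,b=blobs(c,(5,140,60),(22,255,255));print(b)
print('pred',proj(c,(.4535,-.3,.099)),proj(c,(.4787,-.1488,.044)))
E
```

```text
[ 0.45420806 -0.29941227  0.40457405] 309.70691628693146 [[-0.0, 0.966, 0.26], [0.0, 0.26, -0.966], [-1.0, -0.0, -0.0]] [0.13302044 0.59622935 0.21861076]
[([305, 171, 26, 32, 545], [317.5, 185.8]), ([602, 304, 13, 16, 38], [606.9, 310.6])]
pred (np.float64(315.9010299941749), np.float64(193.17351383289537)) (np.float64(190.30324647482894), np.float64(126.62700539373775))
```

View pics/w1.png

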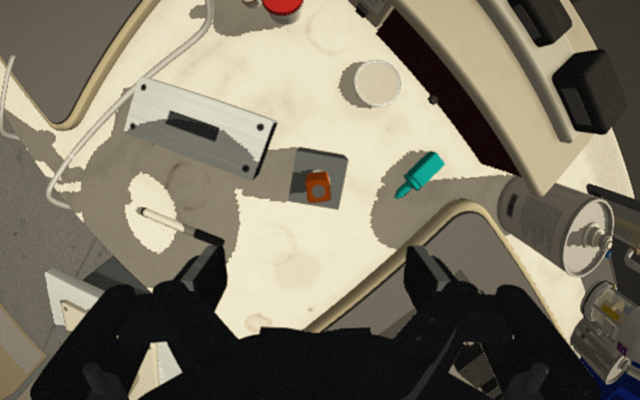

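Wrist view: knob at (318,186), its bright top face near (319,192), the rail's slot at (193,125) and the marker at (180,225). Next, the knob's yaw and the slot position.

```bash
python3 - <<'E'
from h import *
c=cam('wrist')
im=c['pixels']; h=cv2.cvtColor(im,cv2.COLOR_RGB2HSV)
k=cv2.resize(im[162:212,295:340],None,fx=12,fy=12,interpolation=0);cv2.imwrite('pics/k.png',k[:,:,::-1])
print(h[168:206,317].tolist())
g=cv2.cvtColor(im,cv2.COLOR_RGB2GRAY)
m=np.zeros_like(g);m[105:145,160:225]=(g[105:145,160:225]<75)*255
ct=max(cv2.findContours(m,0,2)[0],key=cv2.contourArea)
P=np.array([onz(c,*x[0],.044)[:2] for x in ct],np.float32)
print('slot',cv2.minAreaRect(P),cv2.boxPoints(cv2.minAreaRect(P)).round(4).tolist())
# rail outline check
m=cv2.inRange(h,np.array((90,5,60)),np.array((130,60,255)))
E
```

```text
[[30, 31, 108], [28, 31, 138], [21, 41, 149], [12, 104, 110], [11, 213, 96], [11, 255, 96], [12, 255, 99], [11, 245, 99], [11, 237, 97], [11, 224, 100], [11, 255, 105], [11, 249, 119], [12, 241, 127], [12, 255, 131], [11, 245, 132], [10, 207, 133], [11, 126, 105], [23, 35, 87], [38, 24, 85], [20, 35, 88], [36, 30, 85], [27, 32, 88], [28, 34, 89], [19, 40, 90], [25, 35, 88], [22, 31, 90], [30, 22, 83], [23, 34, 90], [12, 103, 102], [11, 200, 120], [11, 237, 130], [11, 243, 125], [9, 215, 116], [10, 120, 108], [19, 34, 104], [39, 25, 104], [23, 28, 110], [22, 50, 164]]
slot ((0.4801931381225586, -0.14964257180690765), (0.06550480425357819, 0.015625815838575363), 83.88856506347656) [[0.46889999508857727, -0.18140000104904175], [0.484499990940094, -0.18299999833106995], [0.49140000343322754, -0.11789999902248383], [0.47589999437332153, -0.11620000004768372]]
```

View pics/k.png

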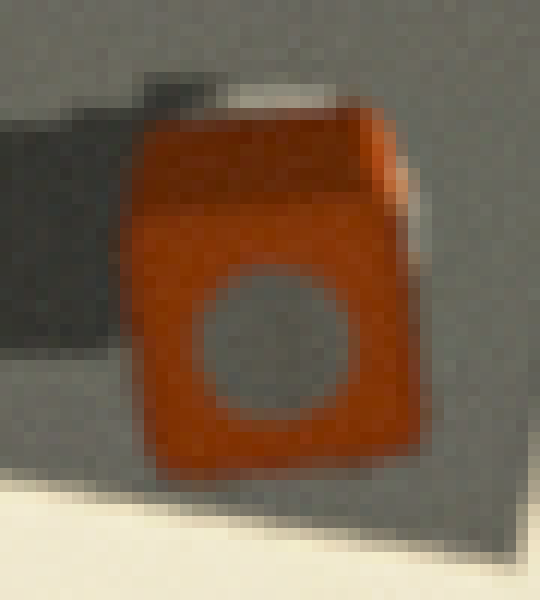

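```bash
python3 - <<'E'
from h import *
c=cam('wrist');Rt=R.from_rotvec(c['s']['tcp_rot']).as_matrix()
k=np.array([(125,218),(395,205),(425,452),(160,478)])/12+(294.5,161.5)
P=np.array([onz(c,*x,.099) for x in k]);print(P.round(4).tolist(),P.mean(0))
print('disc',onz(c,273/12+294.5,342/12+161.5,.099))
T=(P-c['s']['tcp_pos'])@Rt; print('tool',T.round(4).tolist(),T.mean(0))
for i in range(4):
    d=T[(i+1)%4]-T[i];print(np.degrees(np.arctan2(d[2],d[1])),np.linalg.norm(d))
print('slot: ')
d=Rt.T@np.array([-np.sin(-.1056),np.cos(-.1056),0]);print(d)
E
```

```text
[[0.4622, -0.2882, 0.099], [0.4684, -0.3076, 0.099], [0.4505, -0.3149, 0.099], [0.4433, -0.2958, 0.099]] [ 0.45611378 -0.30161834  0.099     ]
disc [ 0.4558374  -0.30142972  0.099     ]
tool [[0.3056, 0.0118, -0.0095], [0.3056, 0.0128, 0.0108], [0.3056, -0.0064, 0.0133], [0.3056, -0.0084, -0.007]] [0.30558421 0.00245328 0.00190415]
87.22675912299172 0.02032466279931441
172.69775988309644 0.019352252555394408
-95.75062782512745 0.020356190074255653
-7.056483051025255 0.02040615670269869
slot: 
[-5.27455978e-05  3.58320687e-01 -9.33598566e-01]
```

Request:
{"fn": "arm_command", "kwargs": {
  "increments": [
    [0.015,0.001,0.001,-0.05],
    [0.04,0.002,0.0015,-0.1],
    [0.07,0.0022,0.0018,-0.1],
    [0.1,0.0022,0.0018,-0.1],
    [0.125,0.0022,0.0018,-0.1],
    [0.145,0.0022,0.0018,-0.1],
    [0.16,0.0022,0.0018,-0.1],
    [0.169,0.0022,0.0018,-0.1],
    [0.169,0.0022,0.0018,-0.1]
  ]
}}

```text
clock: 2.27
tcp_pos: [0.4552, -0.3016, 0.234]
tcp_rot: [0.941, 1.362, -0.941]
wrist_force: [-0.4, -0.5, 0.3]
width: 0.0855
```

Request:
{"fn": "arm_command", "kwargs": {
  "increments": [
    [0,0,0,0],
    [0,0,0,0],
    [0,0,0,0],
    [0,0,0,0],
    [0,0,0,0],
    [0,0,0,0],
    [0,0,0,0],
    [0,0,0,0],
    [0,0,0,0],
    [0,0,0,0]
  ],
  "gripper": 0,
  "force": 50
}}

```text
clock: 3.1
tcp_pos: [0.4566, -0.3014, 0.2366]
tcp_rot: [0.939, 1.357, -0.939]
wrist_force: [-2.7, 0.2, 7.3]
width: 0.0214
```

Request:
{"fn": "arm_command", "kwargs": {
  "increments": [
    [-0.008,0,0,0],
    [-0.022,0,0,0],
    [-0.038,0,0,0],
    [-0.054,0,0,0],
    [-0.07,0,0,0],
    [-0.08,0,0,0],
    [-0.08,0,0,0],
    [-0.08,0,0,0],
    [-0.08,0,0,0]
  ]
}}

```text
clock: 3.85
tcp_pos: [0.456, -0.3011, 0.3151]
tcp_rot: [0.94, 1.36, -0.94]
wrist_force: [-1.0, 0.4, -0.9]
width: 0.0215
```

```bash
python3 - <<'E'
from h import *
s=cam('side');t=cam('top');w=cam('wrist')
st=w['s'];print(st['tcp_pos'],R.from_rotvec(st['tcp_rot']).as_matrix().round(4).tolist(),st['wrist_force'],st['width'])
p=proj(s,st['tcp_pos']-np.array([0,0,.18]));print(p)
u,v=int(p[0]),int(p[1])
a=cv2.resize(s['pixels'][v-50:v+50,u-65:u+65],None,fx=6,fy=6,interpolation=2)
cv2.imwrite('pics/lift.png',a[:,:,::-1])
d=R.from_rotvec(st['tcp_rot']).as_matrix().T@(np.array([.4795,-.1495,.28])-st['tcp_pos']);print('to slot centre',d)
E
```

```text
[ 0.45600405 -0.30106264  0.31471428] [[-0.0016, 0.9356, 0.353], [0.0011, 0.353, -0.9356], [-1.0, -0.0011, -0.0016]] [-0.47076017 -0.11756978 -1.77146994] 0.02130445175548518
(np.float64(328.7295984948409), np.float64(172.5745506296885))
to slot centre [ 0.03484408  0.07552816 -0.13345321]
```

View pics/lift.png

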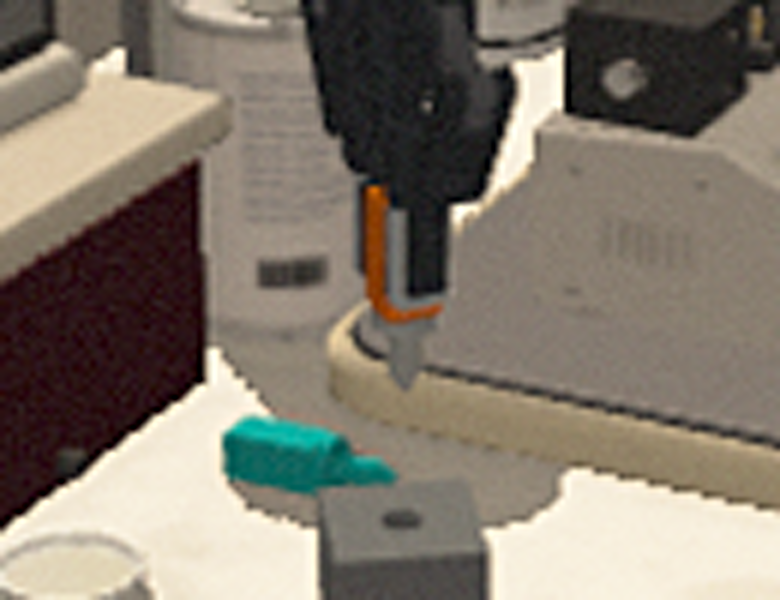

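The pin is drawn clear and upright, its tip at side pixel about (330,187). I'll move over the near end of the slot.

Request:
{"fn": "arm_command", "kwargs": {
  "increments": [
    [0,0.008,-0.014,0],
    [0,0.018,-0.031,0],
    [0,0.028,-0.048,0],
    [0,0.038,-0.066,0],
    [0,0.048,-0.083,0],
    [0.01,0.056,-0.097,0],
    [0.025,0.062,-0.107,0],
    [0.036,0.063,-0.1086,0],
    [0.04,0.063,-0.1086,0],
    [0.04,0.063,-0.1086,0]
  ]
}}

```text
clock: 4.83
tcp_pos: [0.4765, -0.1776, 0.2743]
tcp_rot: [0.939, 1.362, -0.94]
wrist_force: [1.0, 0.4, -1.7]
width: 0.0214
```

Request:
{"fn": "arm_command", "kwargs": {
  "increments": [
    [0,0,0,0],
    [0,0,0,0],
    [0,0,0,0],
    [0,0,0,0]
  ]
}}

```text
clock: 5.17
tcp_pos: [0.477, -0.178, 0.2762]
tcp_rot: [0.94, 1.357, -0.94]
wrist_force: [-0.6, -0.0, -1.5]
width: 0.0213
```

```bash
python3 - <<'E'
from h import *
s=cam('side','s2.png');t=cam('top');w=cam('wrist','w2.png')
st=w['s'];print(st['tcp_pos'],st['tcp_rot'],st['wrist_force'],st['ft_torque'],st['width'])
q=st['tcp_pos']-np.array([0,0,.2126])
print([proj(c,q) for c in (s,t,w)])
def crop(c,p,r,f):
    u,v=int(p[0]),int(p[1]); print(u-r,v-r,f); v0,u0=max(v-r,0),u-r
    return cv2.resize(c['pixels'][v0:v+r,u0:u+r],(r*2*f,r*2*f),interpolation=2)
a=crop(s,proj(s,q),33,6);b=crop(w,proj(w,q),49,4);b=cv2.resize(b,(396,396))
cv2.imwrite('pics/c2.png',np.hstack([a,b])[:,:,::-1])
E
```

```text
[ 0.47701397 -0.17777723  0.27611351] [ 0.93984615  1.35762173 -0.93955627] [ 1.09704864 -0.46867576 -1.51300689] [-0.01235119  0.00382593 -0.02647262] 0.021380328569690292
[(np.float64(321.16135118085543), np.float64(232.82104002815925)), (np.float64(288.0424801279104), np.float64(222.0932128359583)), (np.float64(315.5341419505571), np.float64(227.26123887173782))]
288 199 6
266 178 4
```

View pics/c2.png

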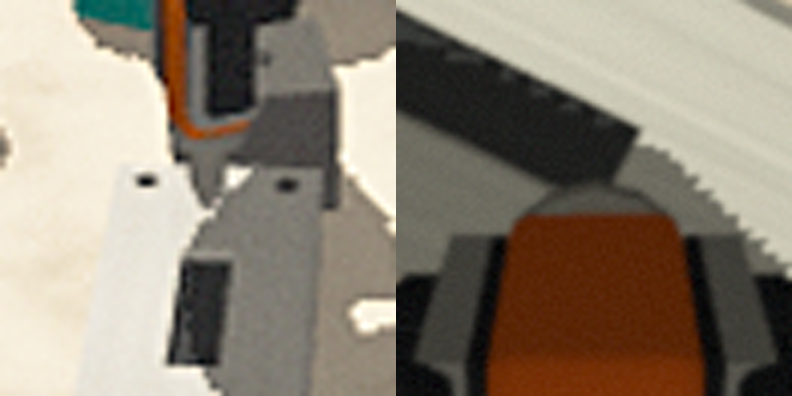

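Side crop: the tip is at px (322.7,233.2). The slot's mouth corners are about (318.3,242.5), (326.7,242.7), (316,259.5) and (324.7,259.5).

```bash
python3 - <<'E'
from h import *
s=cam('side');st=s['s'];print(st['tcp_pos'])
g=np.array([onz(s,*x,.044) for x in [(318.3,242.5),(326.7,242.7),(324.7,259.5),(316,259.5)]]);print(g.round(4).tolist(),g.mean(0))
d=ray(s,322.7,233.2);T=s['o']+d*(st['tcp_pos'][1]-s['o'][1])/d[1];print('tip',T)
print(cv2.cvtColor(s['pixels'],cv2.COLOR_RGB2GRAY)[[246,250,254],308:334].tolist())
E
```

```text
[ 0.47696515 -0.17769586  0.27604875]
[[0.4829, -0.1738, 0.044], [0.4666, -0.1722, 0.044], [0.4729, -0.1151, 0.044], [0.489, -0.1159, 0.044]] [ 0.47787388 -0.14425602  0.044     ]
tip [ 0.47403667 -0.17769586  0.06260637]
[[228, 231, 230, 232, 232, 231, 230, 233, 234, 179, 25, 50, 44, 45, 49, 47, 46, 55, 104, 132, 124, 127, 125, 124, 122, 126], [231, 231, 231, 233, 232, 232, 231, 238, 212, 57, 62, 36, 40, 40, 44, 45, 34, 84, 126, 127, 128, 130, 124, 123, 119, 126], [230, 230, 232, 230, 227, 229, 236, 229, 145, 42, 83, 66, 38, 46, 48, 41, 55, 102, 127, 126, 124, 125, 124, 130, 123, 123]]
```

Both cameras put the tip on the slot's centre line near its far end. I'll descend gently.

Request:
{"fn": "arm_command", "kwargs": {
  "increments": [
    [0.006,0.0005,-0.0014,0],
    [0.012,0.0005,-0.0014,0],
    [0.017,0.0005,-0.0014,0],
    [0.02,0.0005,-0.0014,0],
    [0.02,0.0005,-0.0014,0],
    [0.02,0.0005,-0.0014,0],
    [0.02,0.0005,-0.0014,0]
  ]
}}

```text
clock: 5.95
tcp_pos: [0.477, -0.176, 0.2557]
tcp_rot: [0.939, 1.359, -0.939]
wrist_force: [-0.4, -0.2, -1.8]
width: 0.0217
```

Request:
{"fn": "arm_command", "kwargs": {
  "increments": [
    [0.0005,0,0,0],
    [0.001,0,0,0],
    [0.0015,0,0,0],
    [0.0015,0,0,0],
    [0.0015,0,0,0],
    [0.0015,0,0,0]
  ]
}}

```text
clock: 6.45
tcp_pos: [0.4769, -0.176, 0.2543]
tcp_rot: [0.94, 1.358, -0.939]
wrist_force: [-0.1, -0.4, -1.8]
width: 0.0216
```

Request:
{"fn": "arm_command", "kwargs": {
  "increments": [
    [0.0005,0,0,0],
    [0.001,0,0,0],
    [0.001,0,0,0],
    [0.001,0,0,0],
    [0.001,0,0,0]
  ]
}}

```text
clock: 6.87
tcp_pos: [0.4769, -0.176, 0.2532]
tcp_rot: [0.939, 1.359, -0.939]
wrist_force: [-0.0, 0.2, -1.6]
width: 0.0216
```

Request:
{"fn": "arm_command", "kwargs": {
  "increments": [
    [0.0005,0,0,0],
    [0.001,0,0,0],
    [0.001,0,0,0],
    [0.001,0,0,0],
    [0.001,0,0,0]
  ]
}}

```text
clock: 7.28
tcp_pos: [0.477, -0.176, 0.2523]
tcp_rot: [0.94, 1.358, -0.939]
wrist_force: [0.3, 0.1, 1.3]
width: 0.0212
```

Request:
{"fn": "arm_command", "kwargs": {
  "increments": [
    [0.0005,0,0,0],
    [0.0008,0,0,0],
    [0.0008,0,0,0],
    [0.0008,0,0,0],
    [0.0008,0,0,0]
  ]
}}

```text
clock: 7.7
tcp_pos: [0.477, -0.176, 0.2516]
tcp_rot: [0.939, 1.358, -0.939]
wrist_force: [-1.3, 0.5, 4.1]
width: 0.0213
```

Contact with the floor at TCP z 0.2526, about 5.7 N. I'll ease slightly and slide along the slot.

Request:
{"fn": "arm_command", "kwargs": {
  "increments": [
    [-0.0002,0.0004,-0.0009,0],
    [-0.0002,0.0009,-0.0018,0],
    [-0.0002,0.0013,-0.0027,0],
    [-0.0002,0.0013,-0.0027,0]
  ]
}}

```text
clock: 8.03
tcp_pos: [0.4775, -0.173, 0.2518]
tcp_rot: [0.939, 1.358, -0.939]
wrist_force: [0.6, -1.9, 3.4]
width: 0.0214
```

Request:
{"fn": "arm_command", "kwargs": {
  "increments": [
    [0,0.0004,-0.0009,0],
    [0,0.0009,-0.0018,0],
    [0,0.0013,-0.0027,0],
    [0,0.0013,-0.0027,0]
  ]
}}

```text
clock: 8.37
tcp_pos: [0.4776, -0.1698, 0.2517]
tcp_rot: [0.94, 1.358, -0.939]
wrist_force: [-0.2, -2.6, 2.8]
width: 0.0213
```

Request:
{"fn": "arm_command", "kwargs": {
  "increments": [
    [0,0.0004,-0.0009,0],
    [0,0.0009,-0.0018,0],
    [0,0.0013,-0.0027,0],
    [0,0.0013,-0.0027,0]
  ]
}}

```text
clock: 8.7
tcp_pos: [0.4777, -0.1668, 0.2516]
tcp_rot: [0.94, 1.359, -0.939]
wrist_force: [0.2, -2.5, 4.1]
width: 0.0216
```

Request:
{"fn": "arm_command", "kwargs": {
  "increments": [
    [0,0.0004,-0.0009,0],
    [0,0.0009,-0.0018,0],
    [0,0.0013,-0.0027,0],
    [0,0.0013,-0.0027,0]
  ]
}}

```text
clock: 9.03
tcp_pos: [0.4776, -0.1635, 0.2512]
tcp_rot: [0.94, 1.36, -0.94]
wrist_force: [0.1, 0.4, -0.4]
width: 0.0216
```

Request:
{"fn": "arm_command", "kwargs": {
  "increments": [
    [0,0.0004,-0.0009,0],
    [0,0.0009,-0.0018,0],
    [0,0.0013,-0.0027,0],
    [0,0.0013,-0.0027,0]
  ]
}}

```text
clock: 9.37
tcp_pos: [0.478, -0.1607, 0.2514]
tcp_rot: [0.939, 1.36, -0.94]
wrist_force: [0.2, 0.2, -0.4]
width: 0.0215
```

Request:
{"fn": "arm_command", "kwargs": {
  "increments": [
    [0,0.0004,-0.0009,0],
    [0,0.0009,-0.0018,0],
    [0,0.0013,-0.0027,0],
    [0,0.0013,-0.0027,0]
  ]
}}

```text
clock: 9.7
tcp_pos: [0.4785, -0.1579, 0.2516]
tcp_rot: [0.939, 1.359, -0.939]
wrist_force: [1.0, 0.5, -0.5]
width: 0.0213
```

It dropped at y between -0.167 and -0.1635, and contact stays gone through -0.158, so the socket centre is near y ≈ -0.160. I'll step back 2 mm and push down while watching side forces.

Request:
{"fn": "arm_command", "kwargs": {
  "increments": [
    [0,-0.0009,0.0018,0],
    [0.001,-0.0009,0.0018,0],
    [0.002,-0.0009,0.0018,0],
    [0.003,-0.0009,0.0018,0],
    [0.003,-0.0009,0.0018,0],
    [0.003,-0.0009,0.0018,0]
  ]
}}

```text
clock: 10.2
tcp_pos: [0.4783, -0.1601, 0.2485]
tcp_rot: [0.939, 1.359, -0.94]
wrist_force: [-0.6, 0.5, -0.6]
width: 0.0213
```

Request:
{"fn": "arm_command", "kwargs": {
  "increments": [
    [0.001,0,0,0],
    [0.002,0,0,0],
    [0.003,0,0,0],
    [0.003,0,0,0],
    [0.003,0,0,0]
  ]
}}

```text
clock: 10.62
tcp_pos: [0.4783, -0.1601, 0.2456]
tcp_rot: [0.94, 1.359, -0.939]
wrist_force: [0.2, -1.4, -0.9]
width: 0.0213
```

Request:
{"fn": "arm_command", "kwargs": {
  "increments": [
    [0.001,0,0,0],
    [0.002,0,0,0],
    [0.002,0,0,0],
    [0.002,0,0,0]
  ]
}}

```text
clock: 10.95
tcp_pos: [0.4786, -0.1601, 0.2436]
tcp_rot: [0.94, 1.358, -0.939]
wrist_force: [2.3, 0.8, -1.2]
width: 0.0214
```

Request:
{"fn": "arm_command", "kwargs": {
  "increments": [
    [0.001,0,0,0],
    [0.002,0,0,0],
    [0.002,0,0,0],
    [0.002,0,0,0]
  ]
}}

```text
clock: 11.28
tcp_pos: [0.4787, -0.1601, 0.2418]
tcp_rot: [0.94, 1.358, -0.939]
wrist_force: [3.7, 2.6, 0.8]
width: 0.0214
```

The wall pushes the tool toward +x and +y, so I'll shift about 0.7 mm that way and continue.

Request:
{"fn": "arm_command", "kwargs": {
  "increments": [
    [0,0.0004,-0.0001,0],
    [0,0.0007,-0.0002,0],
    [0,0.0007,-0.0002,0]
  ]
}}

```text
clock: 11.53
tcp_pos: [0.4789, -0.1598, 0.2416]
tcp_rot: [0.939, 1.358, -0.939]
wrist_force: [1.4, -0.6, -0.2]
width: 0.0213
```

Request:
{"fn": "arm_command", "kwargs": {
  "increments": [
    [0.001,0,0,0],
    [0.002,0,0,0],
    [0.002,0,0,0],
    [0.002,0,0,0]
  ]
}}

```text
clock: 11.87
tcp_pos: [0.4789, -0.1597, 0.2395]
tcp_rot: [0.939, 1.358, -0.939]
wrist_force: [3.0, -0.3, -0.7]
width: 0.0213
```

Request:
{"fn": "arm_command", "kwargs": {
  "increments": [
    [0.001,0.0004,0.0001,0],
    [0.002,0.0005,0.0002,0],
    [0.003,0.0005,0.0002,0],
    [0.003,0.0005,0.0002,0],
    [0.003,0.0005,0.0002,0]
  ]
}}

```text
clock: 12.28
tcp_pos: [0.4792, -0.1596, 0.2364]
tcp_rot: [0.939, 1.359, -0.94]
wrist_force: [1.3, -1.0, -0.9]
width: 0.0211
```

Request:
{"fn": "arm_command", "kwargs": {
  "increments": [
    [0.001,0,0,0],
    [0.002,0,0,0],
    [0.003,0,0,0],
    [0.003,0,0,0],
    [0.003,0,0,0]
  ]
}}

```text
clock: 12.7
tcp_pos: [0.4792, -0.1596, 0.2334]
tcp_rot: [0.939, 1.359, -0.94]
wrist_force: [-0.2, 0.5, -2.3]
width: 0.0213
```

Force is low. About 3 mm remains to the expected seat at 0.2306.

Request:
{"fn": "arm_command", "kwargs": {
  "increments": [
    [0.001,0,0,0],
    [0.0018,0,0,0],
    [0.0018,0,0,0],
    [0.0018,0,0,0]
  ]
}}

```text
clock: 13.03
tcp_pos: [0.4793, -0.1596, 0.2317]
tcp_rot: [0.939, 1.359, -0.94]
wrist_force: [-0.2, 1.3, -0.6]
width: 0.0215
```

Request:
{"fn": "arm_command", "kwargs": {
  "increments": [
    [0.0005,0,0,0],
    [0.001,0,0,0],
    [0.001,0,0,0],
    [0.001,0,0,0]
  ]
}}

```text
clock: 13.37
tcp_pos: [0.4794, -0.1596, 0.2308]
tcp_rot: [0.939, 1.359, -0.94]
wrist_force: [-0.3, 0.1, -0.7]
width: 0.0215
```

Request:
{"fn": "arm_command", "kwargs": {
  "increments": [
    [0.0004,0,0,0],
    [0.0007,0,0,0],
    [0.0007,0,0,0],
    [0.0007,0,0,0]
  ]
}}

```text
clock: 13.7
tcp_pos: [0.4794, -0.1596, 0.2302]
tcp_rot: [0.939, 1.359, -0.939]
wrist_force: [-1.4, 0.7, 2.5]
width: 0.0213
```

Contact at 0.2305, with 4 N net: the collar is on the deck as predicted. I'll release and retreat.

Request:
{"fn": "arm_command", "kwargs": {
  "increments": [
    [0,0,0,0],
    [0,0,0,0],
    [0,0,0,0],
    [0,0,0,0],
    [0,0,0,0],
    [0,0,0,0],
    [0,0,0,0]
  ],
  "gripper": 0.7
}}

```text
clock: 14.28
tcp_pos: [0.4794, -0.1596, 0.2301]
tcp_rot: [0.939, 1.359, -0.939]
wrist_force: [-0.3, 0.1, 0.2]
width: 0.0596
```

Request:
{"fn": "arm_command", "kwargs": {
  "increments": [
    [-0.01,0,0,0],
    [-0.025,0,0,0],
    [-0.045,0,0,0],
    [-0.065,0,0,0],
    [-0.085,0,0,0],
    [-0.105,0,0,0],
    [-0.12,0,0,0],
    [-0.12,0,0,0],
    [-0.12,0,0,0]
  ]
}}

```text
clock: 15.03
tcp_pos: [0.4795, -0.1597, 0.3513]
tcp_rot: [0.94, 1.356, -0.939]
wrist_force: [0.1, 0.6, 0.7]
width: 0.0595
```

```bash
python3 - <<'E'
from h import *
s=cam('side');w=cam('wrist');print(w['s']['clock'],w['s']['tcp_pos'],w['s']['wrist_force'],w['s']['width'])
print([b for b in blobs(s,(5,140,60),(22,255,255))[1]],proj(s,(.4793,-.1596,.071)))
x=(.4793,-.1596,.06)
def cr(c,r):
    u,v=map(int,proj(c,x));return cv2.resize(c['pixels'][v-r:v+r,u-r:u+r],(400,400),interpolation=2)
cv2.imwrite('pics/fin.png',np.hstack([cr(s,35),cr(w,60)])[:,:,::-1])
E
```

```text
15.0833 [ 0.47918748 -0.1595606   0.35035574] [ 1.14066893 -0.0138236  -0.1095543 ] 0.06005442734684546
[([0, 36, 17, 50, 508], [5.5, 65.3]), ([75, 211, 21, 23, 332], [85.0, 221.6]), ([315, 222, 14, 26, 299], [321.5, 235.1]), ([229, 237, 11, 10, 81], [234.0, 241.3])] (np.float64(320.26565914808305), np.float64(234.50397720638264))
```

View pics/fin.png

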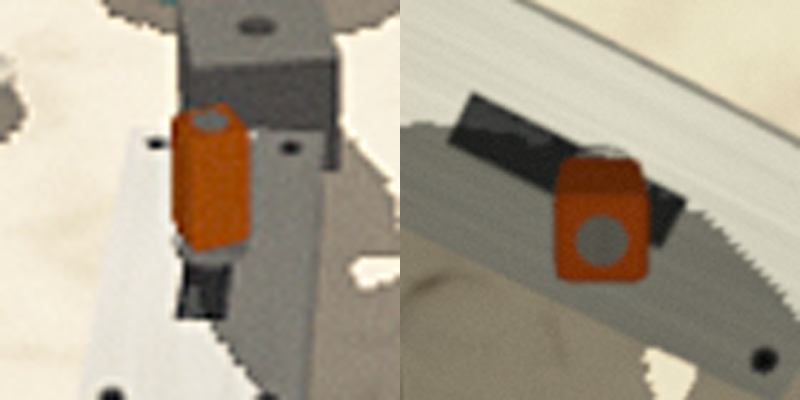

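The final view shows the pin upright in the slot, its collar on the rail face. The knob blob is at side px (321.5,235.1), against (320.3,234.5) predicted for a fully seated pin. The vial cap hasn't moved.

```bash
python3 -c "
from station import finish_job
print(finish_job())"
```

```text
the job is handed in; nothing more can be done
None
```

The pin is in the rail's socket and I've handed the job in, at about 15 s of the 67 s allowed; no verdict was reported.

- **What I did:** I lifted the orange pin out of its stand. I rested the tip on the slot floor at about 5–6 N and slid it along. It dropped in about 10 mm off the slot's middle. I pushed it home with small sideways corrections, let go and backed the arm off 120 mm.
- **Seating:** the collar met the deck with the tool at z = 0.2305 m; I had predicted 0.2306 m. I pressed it there with about 4 N, and no reading between moves was above 6 N net.
- **Last picture:** the pin stands upright with its collar on the rail. The knob is about 1 pixel (roughly 2 mm) from where a fully seated pin should appear. That is about the limit of the calibration, so the picture alone doesn't prove the 2 mm flushness.
- **Bystanders:** the vial's cap is at the same pixel as at the start. I didn't measure the pot, dish and marker again, but the arm never went near them.
- **Disagreement:** the side camera put the slot about 2 to 5 mm from the other two cameras. Part of that is probably the slot's bright end wall, which made the slot look short. I only used that view to compare tip and slot, and there it agreed with the wrist camera.

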